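# Make up the injection tray

### The arm

A 7-joint arm with a two-finger parallel gripper is mounted at the origin on a cart in front of the work surface, level with it; the furniture and walls round the work are solid. World frame = base frame: x ahead of the robot, y to its left, z up, the work surface at z = 0. Lengths are in m, angles in rad, forces in N, time in s.
With the tool pointing down it reaches from about 0.35 to 0.9 m from the base axis. Payload 8.1 kg.
Tool frame: the origin (TCP) lies between the finger pads; the fingertips stand ahead of it and the grasp point (between the pads) is the TCP (arm.nose_length is the z of the fingertips in the tool frame, in m); z points along the fingers, y is the line along which they close (so a half turn about z gives the same grasp; the last joint's range is limited). The gripper opens to 92 mm and grips with 3 to 60 N. Pads are 19 mm wide; open, the fingers measure 130 mm over their backs; the gripper's body (75 mm by 190 mm) begins 47 mm behind the grasp point.
Start: joints at [-1.274, 0.434, 0.025, 1.573, -0.012, 1.134, -0.075], TCP at [0.243, 0.576, 0.246] pointing down, gripper open.
Joint ranges: [-2.62, 2.62], [-0.44, 2.09], [-1.27, 1.32], [0.08, 2.57], [-1.32, 4.46], [0.12, 2], [-2.74, 2.74]. Speed limits (rad/s): [2.22, 2.22, 3.01, 3.01, 3.14, 3.14, 3.14].

### API

Orientations are given as a rotation vector (axis times angle).
In Python, from cell import sensors, optics, arm gives the robot as it stands.
- The arm moves only by the tool arm_command, never from a script. Its argument "deltas" is one flat list of numbers, 7 for each row, row after row: the turn, a rotation vector about the world's x, y, z as a fraction of full scale, then the shift along the world's x, y, z as a fraction of full scale, then the finger opening in mm, from 0 to 91.8. In form: [wx, wy, wz, dx, dy, dz, fingers, wx, wy, wz, dx, dy, dz, fingers, ...]. A call has 1 to 20 rows; each row is the pose to reach, as a shift and turn from the pose commanded when the call began; what a row does not reach only later rows make up. Full scale, the value 1, is 1 m for a shift and 90 degrees for a turn. A row lasts 1/10 s, in which the tool goes at most 50 mm and 8.59 degrees, less where a joint would pass 70% of its speed; a pose out of reach is approached as far as the arm can. A call with a number of a shift or a turn outside -1 to 1 is refused whole. A call with a gripper value outside its range is refused whole. The fingers move at their own pace and stop on an object; "force" is the grip in N (left out, the last holds). Time passes only in rows, so rows that repeat a pose let the fingers close. It gives the time, the measured TCP pose, the force, the opening and the grip force at its end, in the units of the state.
- sensors.observe(): the state, without advancing time (a new reading comes with each control period).
- optics.get_image(name): name is "scene" or "top"; returns the picture (420x560x3 uint8, blue, green, red); there is no depth.
- optics.calibration(name): a dict with "camera_matrix" (3x3 intrinsics, pixels), "rvec" (rotation vector, rad) and "tvec" (3), from world to camera coordinates, as OpenCV has them. Camera axes: x right, y down, z forward; pixel columns grow to the right and rows downward; lengths in m; the calibration is good to about 2 mm. A picture is of the moment at which its call begins. calibration takes no time and is no camera call.
- arm.sign_off(): hands the job in; it is judged then, once.
The state is a dict: "clock": time; "joints": joint angles; "dq": joint speeds; "joint_efforts": joint torques, N m; "position": TCP position; "ee_rot": TCP orientation; "force": force on the tool from outside, world axes, zero at the start; "ft_torque": the same for the moment, N m; "width": opening from 0.0 (shut) to 1.0 (fully open); "gripper_force": force on a finger pad.
Only numpy, scipy, OpenCV 4.12 (cv2) and the standard library are available. Lean on these libraries where they do the work, as an engineer would, in place of code of your own. Each camera call takes 0.05 s, during which the arm holds its last target. There are 200 camera calls.

### The job

Make up the teal injection tray around the blue-capped and grey-capped vials, which already stand at the two ends of its back row and stay there: stand the purple-capped vial in the compartment directly in front of the blue-capped one, the green-capped vial directly in front of the grey-capped one (front is the robot's side), and the white saline bottle between the blue-capped and grey-capped vials. Lay the syringe in the long trough along the tray's front, its orange needle cap pointing to the side of the tray where the purple-capped vial belongs. Knock nothing over and leave every vial and the bottle upright, each down on the floor of its compartment.

Things in the scene. Friction and masses are not known exactly. Their poses are not given: they have to be found in the camera images.
- tray: Fixed teal tray, 240 (x) x 262 (y) x 8 mm, yawed up to 0.2 rad. Origin: centre of underside; x to its back, y to its left. Six 66 mm square pockets: back row centres x = +70, y = -84, 0, +84 mm; front row x = -12, same y (its middle one stays empty). Front trough: centre x = -88, y = 0, 50 (x) x 170 (y) mm. All floors 3 mm above the worktop, ribs 5 mm above the floors.
- blue_vial: Glass vial with blue cap, 37 mm across, 78 mm tall, loose. Already stands in one end pocket of the tray's back row (left or right); stays there. Origin: centre of its base; z is its upright axis.
- grey_vial: Glass vial with grey cap, 33 mm across, 70 mm tall, loose. Already stands in the other end pocket of the back row; stays there. Origin: centre of its base; z is its upright axis.
- purple_vial: Glass vial with purple cap, 29 mm across, 61 mm tall (straight body up to 45 mm), 40 g, standing loose on the worktop beside the tray. Origin: centre of its base; z is its upright axis.
- green_vial: Glass vial with green cap, 37 mm across, 78 mm tall (straight body up to 58 mm), 80 g, standing loose on the worktop beside the tray. Origin: centre of its base; z is its upright axis.
- saline_bottle: White plastic saline bottle, paper slip taped on (sticks out to 54 mm, does not hinder), standing loose on the worktop beside the tray. 111 mm tall, 120 g; body 44 mm across up to 70 mm high, tapering to a neck 29 mm across above 91 mm. Origin: on the underside within 2 mm of the body's centre; z is its upright axis.
- syringe: White syringe, dark graduation rings, orange needle cap; lies loose on the worktop beside the tray at any yaw. 30 g; round barrel 18 mm thick, x = -30 to +35 mm, axis 9 mm up; finger flange 30 mm wide at x = -30. Origin: on the underside near mid-barrel (grasp across it here); x runs along it towards the orange cap (tip at x = +68 mm, thumb disc at -59 mm), z up.
Not all that is in view belongs to the job. Leave any black look-alike of the purple_vial alone.

How it is judged:
At the end, for the whole second after the job is handed in: Purple stands in front of blue, green in front of grey, saline between blue and grey at the back: all five within 20 mm of their pocket centres in x and y, on the floor (3 mm), upright (0.1 rad). Syringe flat in the trough (20 mm, 0.25 rad), orange cap to the purple side. All at rest (((x of blue_vial in the frame of tray between 0.05 and 0.09 m and y of blue_vial in the frame of tray between 0.064 and 0.104 m and z of blue_vial in the frame of tray between -0.001 and 0.006 m and x of grey_vial in the frame of tray between 0.05 and 0.09 m and y of grey_vial in the frame of tray between -0.104 and -0.064 m and z of grey_vial in the frame of tray between -0.001 and 0.006 m and x of purple_vial in the frame of tray between -0.032 and 0.008 m and y of purple_vial in the frame of tray between 0.064 and 0.104 m and z of purple_vial in the frame of tray between -0.001 and 0.006 m and x of green_vial in the frame of tray between -0.032 and 0.008 m and y of green_vial in the frame of tray between -0.104 and -0.064 m and z of green_vial in the frame of tray between -0.001 and 0.006 m) or (x of blue_vial in the frame of tray between 0.05 and 0.09 m and y of blue_vial in the frame of tray between -0.104 and -0.064 m and z of blue_vial in the frame of tray between -0.001 and 0.006 m and x of grey_vial in the frame of tray between 0.05 and 0.09 m and y of grey_vial in the frame of tray between 0.064 and 0.104 m and z of grey_vial in the frame of tray between -0.001 and 0.006 m and x of purple_vial in the frame of tray between -0.032 and 0.008 m and y of purple_vial in the frame of tray between -0.104 and -0.064 m and z of purple_vial in the frame of tray between -0.001 and 0.006 m and x of green_vial in the frame of tray between -0.032 and 0.008 m and y of green_vial in the frame of tray between 0.064 and 0.104 m and z of green_vial in the frame of tray between -0.001 and 0.006 m)) and x of saline_bottle in the frame of tray between 0.05 and 0.09 m and y of saline_bottle in the frame of tray between -0.02 and 0.02 m and z of saline_bottle in the frame of tray between -0.001 and 0.006 m and x of syringe in the frame of tray between -0.108 and -0.068 m and y of syringe in the frame of tray between -0.02 and 0.02 m and z of syringe in the frame of tray between -0.001 and 0.006 m and x of purple_vial in the frame of syringe above 0.03 m and angle between the x axis of syringe and the y axis of tray, either way round below 0.25 rad and angle between syringe's own z axis and vertical below 0.15 rad and angle between each of blue_vial, grey_vial, purple_vial, green_vial, saline_bottle's own z axis and vertical below 0.1 rad and linear speed of each of blue_vial, grey_vial, purple_vial, green_vial, saline_bottle, syringe below 0.02 m/s); the robot touches nothing.
It fails at once if a vial or the saline bottle is knocked over (tilted over 0.8 rad) (angle between any of blue_vial, grey_vial, purple_vial, green_vial, saline_bottle's own z axis and vertical above 0.8 rad).
It fails at once if the blue- or grey-capped vial is taken out or pushed more than 40 mm from where it stood (distance of any of blue_vial, grey_vial from where it was at the start of the episode above 0.04 m).
It also fails if it takes over 128 s, if anything falls off the work surface, if the arm or the gripper's body presses on something with over 40 N, if the wrist force passes 120 N, or if a joint passes its speed limit or range.

## Working session

There is one attempt and no reset: what is moved stays moved. The work goes in short steps, Python scripts to look and compute and a tool call to move; the robot and the scene stay as the last step left them, time stands still between calls to the robot, and variables do not carry over. Pictures are saved under pics/ and viewed, at most 14 in all, crops included, and the job is handed in when it is done.

Besides the shell and the picture viewer there is one more tool, called after "Request:" as a command line: name --argument value ..., lists and objects as JSON in quotes. arm_command: Moves the arm, as the interface text tells. Its arguments: {"type":"object","properties":{"deltas":{"type":"array","items":{"type":"number"}},"force":{"type":"number"}},"required":["deltas"]}

```bash
mkdir -p pics; python3 - <<'E'
from cell import sensors, optics, arm
import cv2
print(sensors.observe()); print(arm.nose_length)
for n in("scene","top"):
    cv2.imwrite(f"pics/{n}0.png",optics.get_image(n)); print(n,optics.calibration(n))
E
```

```text
{'clock': 0.0, 'joints': array([-1.27357398,  0.43521115,  0.02500959,  1.5741097 , -0.01157285,
        1.13401645, -0.07509415]), 'dq': array([ 1.55617567e-03,  5.97177990e-04,  4.36716276e-04,  2.09358259e-04,
       -4.08531319e-04,  6.31998395e-04, -2.55763776e-05]), 'joint_efforts': array([-3.47540145e-04, -6.67849374e+01,  9.84478109e-01, -3.14449847e+01,
       -6.06440473e-02,  4.32820350e-02,  1.65571946e-04]), 'position': array([0.24317068, 0.57521814, 0.24494787]), 'ee_rot': array([-6.23969696e-01, -3.07886539e+00,  2.50475074e-03]), 'force': array([0.07311444, 0.74689848, 0.20232482]), 'ft_torque': array([-0.037415  ,  0.0040817 ,  0.05451519]), 'gripper_force': 0.0, 'width': 0.9982107566488562}
0.019
scene {'camera_matrix': array([[543.99800955,   0.        , 281.57529666],
       [  0.        , 543.99800955, 206.58989641],
       [  0.        ,   0.        ,   1.        ]]), 'rvec': array([ 2.11540906, -0.48882225,  0.25508097]), 'tvec': array([-0.49130808,  0.1547612 ,  1.09768093])}
top {'camera_matrix': array([[502.59005001,   0.        , 274.79986483],
       [  0.        , 502.59005001, 202.99530826],
       [  0.        ,   0.        ,   1.        ]]), 'rvec': array([ 2.13360651, -2.16820777,  0.09663104]), 'tvec': array([0.02617743, 0.50932798, 1.16160181])}
```

View pics/scene0.png

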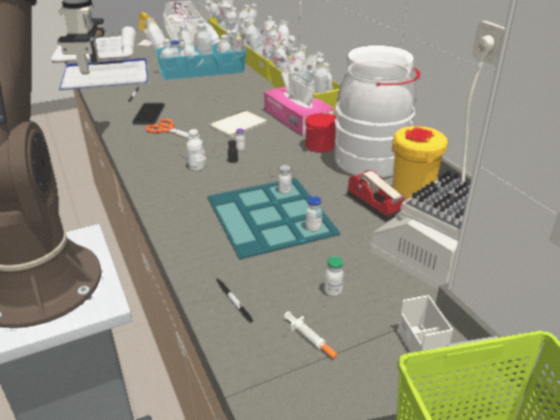

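View pics/top0.png

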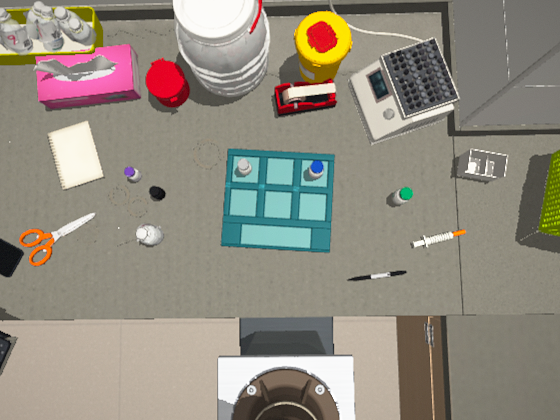

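Top view: purple cap (131,174); black look-alike (157,193); saline (149,234); green cap (402,196); syringe (438,240), orange tip (464,232); pen decoy (377,275). Blue stands at the back right of the tray (316,170) and grey at the back left (243,167).

```bash
cat > h.py <<'E'
import cv2, numpy as np
from cell import sensors, optics, arm
def cam(n):
    c=optics.calibration(n);K=np.array(c["camera_matrix"]);R=cv2.Rodrigues(np.array(c["rvec"]))[0];return K,R,np.array(c["tvec"]).ravel()
def onplane(n,uv,z):
    K,R,t=cam(n);C=-R.T@t;d=R.T@np.linalg.inv(K)@np.r_[uv,1];return (C+d*(z-C[2])/d[2])
def proj(n,p):
    K,R,t=cam(n);q=K@(R@np.asarray(p,float)+t);return q[:2]/q[2]
def tri(ua,ub):
    A=[];b=[]
    for n,uv in(("top",ua),("scene",ub)):
        K,R,t=cam(n);C=-R.T@t;d=R.T@np.linalg.inv(K)@np.r_[uv,1];d/=np.linalg.norm(d);P=np.eye(3)-np.outer(d,d);A.append(P);b.append(P@C)
    return np.linalg.lstsq(np.vstack(A),np.hstack(b),rcond=None)[0]
def blobs(im,lo,hi,box,amin=6):
    u0,v0,u1,v1=box;m=cv2.inRange(cv2.cvtColor(im,cv2.COLOR_BGR2HSV),np.array(lo),np.array(hi));k=np.zeros_like(m);k[v0:v1,u0:u1]=m[v0:v1,u0:u1]
    n,l,s,c=cv2.connectedComponentsWithStats(k);return [(c[i].round(1),s[i].tolist(),l==i) for i in np.argsort(-s[1:,4])+1 if s[i,4]>=amin]
E
python3 - <<'E'
from h import *
t=cv2.imread("pics/top0.png");s=cv2.imread("pics/scene0.png")
for n in("top","scene"):
    K,R,T=cam(n);print(n,(-R.T@T).round(3))
m=blobs(t,(80,80,30),(100,255,255),(200,130,350,270));M=np.zeros(t.shape[:2],np.uint8)
for b in m: M[b[2]]=255
r=cv2.convexHull(cv2.findNonZero(M));p=cv2.approxPolyDP(r,8,True)[:,0]
P=np.array([onplane("top",q,.008) for q in p]);print(p.tolist(),P.round(3).tolist(),P.mean(0).round(4),[np.linalg.norm(P[i]-P[i-1]).round(3) for i in range(len(P))])
D={"purple":((120,60,40),(150,255,255),(115,160,150,190),(230,122,250,140),.061),
"green":((60,80,40),(85,255,255),(385,180,420,210),(320,250,350,275),.078),
"blue":((105,100,60),(125,255,255),(300,155,330,180),(300,190,330,212),.081)}
for k,(lo,hi,bt,bs,h) in D.items():
    a=blobs(t,lo,hi,bt)[0];b=blobs(s,lo,hi,bs)[0]
    print(k,a[:2],b[:2],tri(a[0],b[0]).round(3),onplane("top",a[0],h-.004).round(3))
for im,bx in((t,(400,215,480,260)),(s,(270,300,345,370))):
    o=blobs(im,(5,120,120),(20,255,255),bx)[0];w=blobs(im,(0,0,170),(180,70,255),bx)
    print("syr",o[:2],[x[:2] for x in w[:3]])
f=lambda im,x0,y0,x1,y1,w:cv2.resize(im[y0:y1,x0:x1],(w,int(w*(y1-y0)/(x1-x0))),interpolation=3)
a=f(t,115,155,215,255,390);b=f(t,390,180,475,265,390)
c=f(s,180,125,280,195,390);d=f(s,270,250,370,320,390)
h=min(c.shape[0],d.shape[0],200)
cv2.imwrite("pics/c0.png",np.vstack([np.hstack([a,b]),np.hstack([c[:h],d[:h]])]))
E
```

```text
top [ 0.374 -0.01   1.212]
scene [ 0.084 -0.96   0.736]
[[334, 155], [329, 251], [221, 245], [228, 149]] [[0.627, -0.127, 0.008], [0.395, -0.109, 0.008], [0.413, 0.149, 0.008], [0.647, 0.131, 0.008]] [0.5206 0.011  0.008 ] [np.float64(0.259), np.float64(0.233), np.float64(0.258), np.float64(0.235)]
purple (array([128.8, 171.3]), [124, 166, 11, 11, 84]) (array([239.5, 130.5]), [237, 129, 6, 4, 20]) [0.588 0.359 0.057] [0.587 0.359 0.057]
green (array([406., 193.]), [400, 187, 13, 13, 138]) (array([334.9, 261.7]), [328, 256, 15, 12, 147]) [ 0.522 -0.281  0.074] [ 0.522 -0.281  0.074]
blue (array([316.7, 166.2]), [311, 160, 13, 13, 130]) (array([313.7, 200.2]), [307, 196, 14, 9, 95]) [ 0.587 -0.08   0.078] [ 0.587 -0.08   0.077]
syr (array([458.7, 232.3]), [452, 229, 14, 8, 63]) [(array([433. , 239.2]), [413, 231, 40, 17, 281])]
syr (array([328.8, 350.8]), [322, 344, 15, 15, 114]) [(array([304.1, 328.5]), [284, 311, 42, 37, 458])]
```

View pics/c0.png

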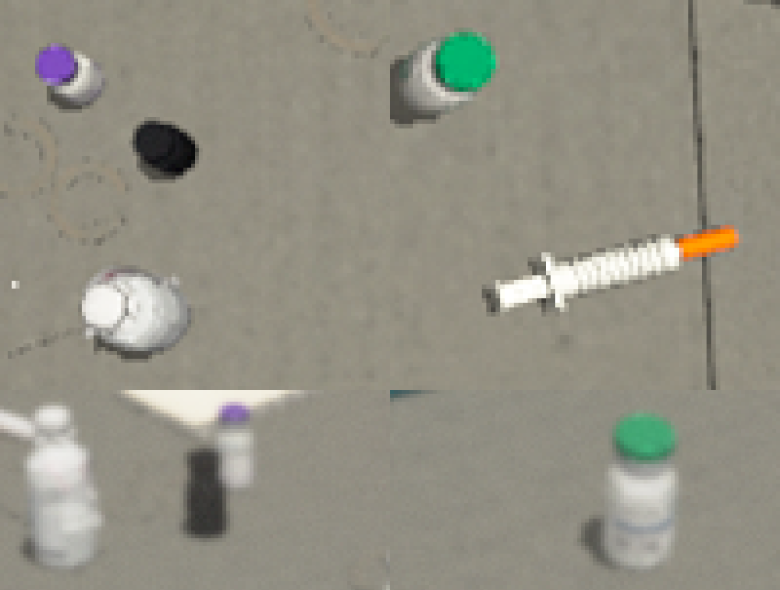

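The crop confirms the purple cap (not the black one), the white bottle, the green cap, and the syringe with its orange end on the right. Next I place the bottle and syringe numerically.

```bash
python3 - <<'E'
from h import *
a=(142,233.3);b=(193.3,130.5)
print("sal",onplane("top",a,.111).round(3),tri(a,b).round(3))
# foot via scene: bottom centre
print("sal foot",onplane("scene",(196,167),0).round(3), "black",onplane("top",(157,191.5),.05).round(3))
t=cv2.imread("pics/top0.png")
x=blobs(t,(5,120,120),(20,255,255),(400,215,480,260))[0]
w=blobs(t,(0,0,170),(180,70,255),(400,215,480,260))[0]
pts=cv2.findNonZero((x[2]|w[2]).astype(np.uint8))[:,0]
W=np.array([onplane("top",p,.009)[:2] for p in pts]);v=cv2.fitLine(W.astype(np.float32),2,0,.01,.01).ravel()
d=v[:2]*np.sign(-v[1]);s=(W-v[2:])@d;tip=v[2:]+d*s.max();tail=v[2:]+d*s.min();print("syr dir",d,np.degrees(np.arctan2(d[1],d[0])),"len",np.ptp(s),"tip",tip,"org",tip-.068*d)
E
```

```text
sal [0.438 0.31  0.111] [0.439 0.31  0.11 ]
sal foot [0.437 0.312 0.   ] black [0.539 0.294 0.05 ]
syr dir [ 0.23504357 -0.97198486] -76.40581 len 0.12695988115568158 tip [ 0.43762018 -0.43180373] org [ 0.42163722 -0.36570876]
```

Request:
arm_command --deltas '[0,0,0.209,0.195,-0.266,-0.03,80,0,0,0.209,0.195,-0.266,-0.03,80,0,0,0.209,0.195,-0.266,-0.03,80,0,0,0.209,0.195,-0.266,-0.03,80,0,0,0.209,0.195,-0.266,-0.03,80,0,0,0.209,0.195,-0.266,-0.03,80,0,0,0.209,0.195,-0.266,-0.03,80,0,0,0.209,0.195,-0.266,-0.03,80,0,0,0.209,0.195,-0.266,-0.03,80,0,0,0.209,0.195,-0.266,-0.03,80,0,0,0.209,0.195,-0.266,-0.03,80,0,0,0.209,0.195,-0.266,-0.03,80]' --force 12

```text
clock: 1.3
position: [0.4376, 0.3108, 0.2157]
ee_rot: [-0.109, -3.14, -0.0]
force: [0.2, 0.2, -0.4]
width: 0.872
gripper_force: 0.0
```

Request:
arm_command --deltas '[0,0,0,0,0,-0.03,80,0,0,0,0,0,-0.06,80,0,0,0,0,0,-0.09,80,0,0,0,0,0,-0.11,80,0,0,0,0,0,-0.125,80,0,0,0,0,0,-0.137,80,0,0,0,0,0,-0.147,80,0,0,0,0,0,-0.147,80,0,0,0,0,0,-0.147,60,0,0,0,0,0,-0.147,50,0,0,0,0,0,-0.147,40,0,0,0,0,0,-0.147,35,0,0,0,0,0,-0.147,35,0,0,0,0,0,-0.147,35,0,0,0,0,0,-0.147,35,0,0,0,0,0,-0.147,35]'

```text
clock: 2.9
position: [0.4385, 0.31, 0.069]
ee_rot: [0.112, 3.139, 0.001]
force: [-0.3, 0.2, 3.8]
width: 0.464
gripper_force: 12.0
```

Request:
arm_command --deltas '[0,0,0,0,0,0.02,35,0,0,0,0,0,0.05,35,0,0,0,0,0,0.09,35,0,0,0,0,0,0.13,35,0,0,0,0.015,-0.03,0.13,35,0,0,0,0.03,-0.06,0.13,35,0,0,0,0.045,-0.09,0.13,35,0,0,0,0.06,-0.12,0.13,35,0,0,0,0.075,-0.15,0.13,35,0,0,0,0.09,-0.18,0.13,35,0,0,0,0.105,-0.21,0.13,35,0,0,0,0.12,-0.24,0.13,35,0,0,0,0.135,-0.27,0.13,35,0,0,0,0.145,-0.29,0.13,35,0,0,0,0.152,-0.304,0.13,35,0,0,0,0.152,-0.304,0.13,35,0,0,0,0.152,-0.304,0.13,35]'

```text
clock: 4.6
position: [0.5898, 0.0066, 0.1984]
ee_rot: [-0.112, -3.138, -0.001]
force: [-0.1, 0.5, -1.1]
width: 0.469
gripper_force: 12.0
```

```bash
python3 - <<'E'
from h import *
for n in("top","scene"): cv2.imwrite(f"pics/{n}1.png",optics.get_image(n))
a=cv2.imread("pics/top1.png");b=cv2.imread("pics/scene1.png")
cv2.imwrite("pics/m1.png",np.hstack([cv2.resize(a[110:280,180:360],None,fx=2.2,fy=2.2),cv2.resize(b[80:250,190:370],None,fx=2.2,fy=2.2)]))
E
```

```text
(no output)
```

View pics/m1.png

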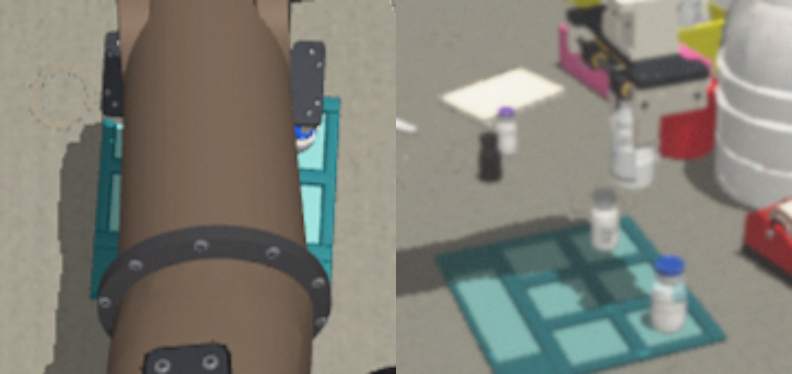

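The scene view shows the bottle held upright over the back middle pocket, with blue and grey untouched on either side. Lowering.

Request:
arm_command --deltas '[0,0,0,0,0,-0.03,35,0,0,0,0,0,-0.06,35,0,0,0,0,0,-0.085,35,0,0,0,0,0,-0.105,35,0,0,0,0,0,-0.115,35,0,0,0,0,0,-0.121,35,0,0,0,0,0,-0.125,35,0,0,0,0,0,-0.127,35,0,0,0,0,0,-0.127,35,0,0,0,0,0,-0.127,50,0,0,0,0,0,-0.127,56,0,0,0,0,0,-0.127,62,0,0,0,0,0,-0.127,62,0,0,0,0,0,-0.127,62,0,0,0,0,0,-0.1,62,0,0,0,0,0,-0.06,62,0,0,0,0,0,-0.02,62,0,0,0,0,0,0.02,62,0,0,0,0,0,0.04,62]'

```text
clock: 6.6
position: [0.5915, 0.0056, 0.2426]
ee_rot: [0.113, 3.135, 0.001]
force: [0.7, 0.0, 0.0]
width: 0.675
gripper_force: 0.0
```

Request:
arm_command --deltas '[0,0,0,-0.002,0.04,0,60,0,0,0,-0.002,0.08,0,60,0,0,0,-0.002,0.12,0,60,0,0,0,-0.002,0.16,0,60,0,0,0,-0.002,0.2,0,60,0,0,0,-0.002,0.24,0,60,0,0,0,-0.002,0.28,0,60,0,0,0,-0.002,0.32,0,60,0,0,0,-0.002,0.353,0,60,0,0,0,-0.002,0.353,-0.03,60,0,0,0,-0.002,0.353,-0.07,60,0,0,0,-0.002,0.353,-0.1,60,0,0,0,-0.002,0.353,-0.12,60,0,0,0,-0.002,0.353,-0.12,60]'

```text
clock: 8.0
position: [0.5864, 0.3575, 0.1153]
ee_rot: [-0.112, -3.135, 0.006]
force: [0.2, -0.7, -0.3]
width: 0.658
gripper_force: 0.0
```

```bash
python3 - <<'E'
from h import *
for n in("top","scene"): cv2.imwrite(f"pics/{n}2.png",optics.get_image(n))
a=cv2.imread("pics/top2.png");b=cv2.imread("pics/scene2.png")
cv2.imwrite("pics/m2.png",np.hstack([cv2.resize(a[110:280,100:340],None,fx=1.6,fy=1.6),cv2.resize(b[80:250,150:340],None,fx=1.6,fy=1.6)]))
E
```

```text
(no output)
```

View pics/m2.png

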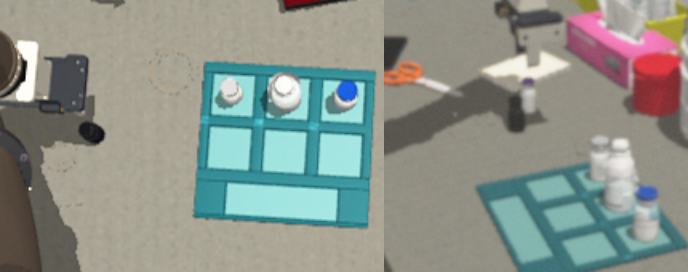

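The bottle stands in its pocket (top crop 285,95), and the gripper is over the purple vial with the black one clear. Grasp and lift.

Request:
arm_command --deltas '[0,0,0,0,0,-0.025,60,0,0,0,0,0,-0.045,60,0,0,0,0,0,-0.065,60,0,0,0,0,0,-0.078,60,0,0,0,0,0,-0.085,60,0,0,0,0,0,-0.085,50,0,0,0,0,0,-0.085,40,0,0,0,0,0,-0.085,33,0,0,0,0,0,-0.085,22,0,0,0,0,0,-0.085,20,0,0,0,0,0,-0.085,20,0,0,0,0,0,-0.085,20,0,0,0,0,0,-0.085,20]' --force 10

```text
clock: 9.4
position: [0.5887, 0.3589, 0.0343]
ee_rot: [0.113, 3.139, 0.001]
force: [-0.3, -1.3, 6.9]
width: 0.306
gripper_force: 10.0
```

Request:
arm_command --deltas '[0,0,0,0,0,0.02,20,0,0,0,0,0,0.05,20,0,0,0,0,0,0.09,20,0,0,0,0,0,0.12,20,0,0,0,-0.016,-0.04,0.12,20,0,0,0,-0.03,-0.08,0.12,20,0,0,0,-0.04,-0.12,0.12,20,0,0,0,-0.05,-0.16,0.12,20,0,0,0,-0.06,-0.2,0.12,20,0,0,0,-0.07,-0.24,0.12,20,0,0,0,-0.08,-0.28,0.12,20,0,0,0,-0.086,-0.32,0.12,20,0,0,0,-0.086,-0.36,0.12,20,0,0,0,-0.086,-0.4,0.12,20,0,0,0,-0.086,-0.42,0.12,20,0,0,0,-0.086,-0.431,0.12,20,0,0,0,-0.086,-0.431,0.12,20,0,0,0,-0.086,-0.431,0.12,20]'

```text
clock: 11.2
position: [0.5023, -0.0709, 0.1536]
ee_rot: [-0.111, -3.139, -0.001]
force: [-0.2, 1.5, -0.2]
width: 0.304
gripper_force: 10.0
```

Request:
arm_command --deltas '[0,0,0,0,0,-0.03,20,0,0,0,0,0,-0.06,20,0,0,0,0,0,-0.085,20,0,0,0,0,0,-0.1,20,0,0,0,0,0,-0.109,20,0,0,0,0,0,-0.114,20,0,0,0,0,0,-0.117,20,0,0,0,0,0,-0.117,20,0,0,0,0,0,-0.117,20,0,0,0,0,0,-0.117,34,0,0,0,0,0,-0.117,42,0,0,0,0,0,-0.117,52,0,0,0,0,0,-0.117,56,0,0,0,0,0,-0.117,56,0,0,0,0,0,-0.09,56,0,0,0,0,0,-0.05,56,0,0,0,0,0,-0.01,56,0,0,0,0,0,0.03,60,0,0,0,0,0,0.06,70,0,0,0,0,0,0.06,70]'

```text
clock: 13.2
position: [0.5046, -0.0726, 0.2179]
ee_rot: [0.112, 3.132, 0.0]
force: [-0.3, -0.2, 0.3]
width: 0.749
gripper_force: 0.0
```

Request:
arm_command --deltas '[0,0,0,0.005,-0.04,0,70,0,0,0,0.01,-0.08,0,70,0,0,0,0.015,-0.12,0,70,0,0,0,0.019,-0.16,0,70,0,0,0,0.019,-0.19,0,70,0,0,0,0.019,-0.21,0,70,0,0,0,0.019,-0.21,0,70,0,0,0,0.019,-0.21,-0.04,70,0,0,0,0.019,-0.21,-0.08,70,0,0,0,0.019,-0.21,-0.08,70,0,0,0,0.019,-0.21,-0.08,70]'

```text
clock: 14.3
position: [0.5211, -0.2814, 0.1337]
ee_rot: [-0.111, -3.138, -0.002]
force: [-0.2, -0.5, 1.3]
width: 0.766
gripper_force: 0.0
```

```bash
python3 - <<'E'
from h import *
print(sensors.observe()["position"],sensors.observe()["joints"].round(2))
for n in("top","scene"): cv2.imwrite(f"pics/{n}3.png",optics.get_image(n))
a=cv2.imread("pics/top3.png");b=cv2.imread("pics/scene3.png")
cv2.imwrite("pics/m3.png",np.hstack([cv2.resize(a[110:280,200:460],None,fx=1.5,fy=1.5),cv2.resize(b[150:320,190:390],None,fx=1.5,fy=1.5)]))
E
```

```text
[ 0.52106394 -0.28137135  0.13369759] [ 0.25  0.5   0.22  1.8  -0.14  0.86  2.03]
```

View pics/m3.png

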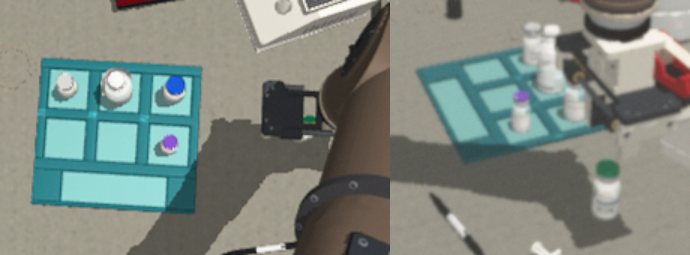

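Purple stands in front of blue (crop 170,145), and green is between the open fingers (308,120). Grasp green.

Request:
arm_command --deltas '[0,0,0,0,0,-0.03,70,0,0,0,0,0,-0.055,70,0,0,0,0,0,-0.075,70,0,0,0,0,0,-0.086,70,0,0,0,0,0,-0.092,70,0,0,0,0,0,-0.092,60,0,0,0,0,0,-0.092,50,0,0,0,0,0,-0.092,40,0,0,0,0,0,-0.092,30,0,0,0,0,0,-0.092,28,0,0,0,0,0,-0.092,28,0,0,0,0,0,-0.092,28,0,0,0,0,0,-0.092,28]' --force 12

```text
clock: 15.7
position: [0.5216, -0.2824, 0.0422]
ee_rot: [0.112, 3.139, -0.0]
force: [-0.1, 1.8, 5.1]
width: 0.383
gripper_force: 12.0
```

Request:
arm_command --deltas '[0,0,0,0,0,0.02,28,0,0,0,0,0,0.05,28,0,0,0,0,0,0.09,28,0,0,0,0,0,0.13,28,0,0,0,0,0.03,0.13,28,0,0,0,-0.007,0.07,0.13,28,0,0,0,-0.007,0.11,0.13,28,0,0,0,-0.007,0.15,0.13,28,0,0,0,-0.007,0.19,0.13,28,0,0,0,-0.007,0.23,0.13,28,0,0,0,-0.007,0.27,0.13,28,0,0,0,-0.007,0.31,0.13,28,0,0,0,-0.007,0.345,0.13,28,0,0,0,-0.007,0.368,0.13,28,0,0,0,-0.007,0.378,0.13,28,0,0,0,-0.007,0.378,0.13,28,0,0,0,-0.007,0.378,0.13,28]'

```text
clock: 17.4
position: [0.5143, 0.0941, 0.1716]
ee_rot: [-0.114, -3.139, 0.001]
force: [0.1, 0.2, -1.2]
width: 0.383
gripper_force: 12.0
```

Request:
arm_command --deltas '[0,0,0,0,0,-0.03,28,0,0,0,0,0,-0.06,28,0,0,0,0,0,-0.09,28,0,0,0,0,0,-0.11,28,0,0,0,0,0,-0.119,28,0,0,0,0,0,-0.124,28,0,0,0,0,0,-0.127,28,0,0,0,0,0,-0.127,28,0,0,0,0,0,-0.127,28,0,0,0,0,0,-0.127,42,0,0,0,0,0,-0.127,50,0,0,0,0,0,-0.127,58,0,0,0,0,0,-0.127,64,0,0,0,0,0,-0.127,64,0,0,0,0,0,-0.1,64,0,0,0,0,0,-0.06,64,0,0,0,0,0,-0.02,64,0,0,0,0,0,0.02,60,0,0,0,0,0,0.05,50,0,0,0,0,0,0.05,50]'

```text
clock: 19.4
position: [0.5166, 0.0962, 0.226]
ee_rot: [0.112, 3.133, 0.004]
force: [0.0, 0.4, -0.4]
width: 0.556
gripper_force: 0.0
```

Request:
arm_command --deltas '[0,0,-0.08,-0.01,-0.04,0,50,0,0,-0.16,-0.02,-0.08,0,50,0,0,-0.24,-0.03,-0.12,0,50,0,0,-0.32,-0.04,-0.16,0,50,0,0,-0.4,-0.05,-0.2,0,50,0,0,-0.48,-0.06,-0.24,0,50,0,0,-0.56,-0.07,-0.28,0,50,0,0,-0.64,-0.08,-0.32,0,50,0,0,-0.72,-0.09,-0.36,0,50,0,0,-0.803,-0.093,-0.4,0,50,0,0,-0.803,-0.093,-0.44,0,50,0,0,-0.803,-0.093,-0.462,0,50,0,0,-0.803,-0.093,-0.462,-0.04,50,0,0,-0.803,-0.093,-0.462,-0.08,50,0,0,-0.803,-0.093,-0.462,-0.12,50,0,0,-0.803,-0.093,-0.462,-0.12,50,0,0,-0.803,-0.093,-0.462,-0.12,50]'

```text
clock: 21.1
position: [0.4207, -0.3662, 0.1017]
ee_rot: [-1.942, -2.467, 0.001]
force: [-0.3, -0.4, 0.4]
width: 0.547
gripper_force: 0.0
```

```bash
python3 - <<'E'
from h import *
print(sensors.observe()["position"],sensors.observe()["joints"].round(2))
for n in("top","scene"): cv2.imwrite(f"pics/{n}4.png",optics.get_image(n))
a=cv2.imread("pics/top4.png");b=cv2.imread("pics/scene4.png")
cv2.imwrite("pics/m4.png",np.hstack([cv2.resize(a[110:280,200:480],None,fx=1.4,fy=1.4),cv2.resize(b[200:370,200:400],None,fx=1.4,fy=1.4)]))
E
```

```text
[ 0.42073396 -0.36623874  0.10169785] [ 0.26  0.53  0.5   1.93 -0.35  0.78  1.2 ]
```

View pics/m4.png

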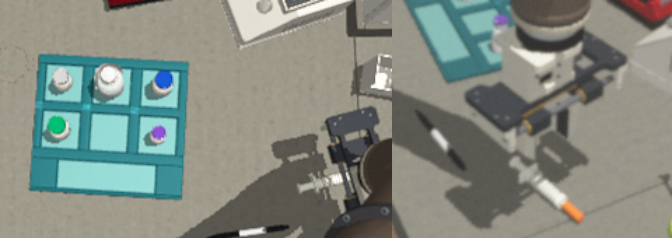

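All five upright items stand in place, and the fingers straddle the syringe barrel. Grasp it.

Request:
arm_command --deltas '[0,0,0,0,0,-0.025,50,0,0,0,0,0,-0.05,50,0,0,0,0,0,-0.065,50,0,0,0,0,0,-0.074,50,0,0,0,0,0,-0.079,50,0,0,0,0,0,-0.079,50,0,0,0,0,0,-0.079,40,0,0,0,0,0,-0.079,30,0,0,0,0,0,-0.079,22,0,0,0,0,0,-0.079,12,0,0,0,0,0,-0.079,10,0,0,0,0,0,-0.079,10,0,0,0,0,0,-0.079,10,0,0,0,0,0,-0.079,10]' --force 12

```text
clock: 22.6
position: [0.4214, -0.3664, 0.0229]
ee_rot: [1.942, 2.469, 0.0]
force: [1.5, 0.7, 4.2]
width: 0.188
gripper_force: 12.0
```

Request:
arm_command --deltas '[0,0,0,0,0,0.02,10,0,0,0,0,0,0.05,10,0,0,0,0,0,0.08,10,0,0,0,0,0,0.11,10,0,0,-0.03,0,0.03,0.11,10,0,0,-0.06,0.005,0.07,0.11,10,0,0,-0.09,0.011,0.11,0.11,10,0,0,-0.12,0.011,0.15,0.11,10,0,0,-0.15,0.011,0.19,0.11,10,0,0,-0.18,0.011,0.23,0.11,10,0,0,-0.197,0.011,0.27,0.11,10,0,0,-0.197,0.011,0.31,0.11,10,0,0,-0.197,0.011,0.35,0.11,10,0,0,-0.197,0.011,0.373,0.11,10,0,0,-0.197,0.011,0.383,0.11,10,0,0,-0.197,0.011,0.383,0.11,10,0,0,-0.197,0.011,0.383,0.11,10]'

```text
clock: 24.3
position: [0.4323, 0.0156, 0.1327]
ee_rot: [2.3, 2.139, -0.0]
force: [0.7, -1.3, 0.7]
width: 0.191
gripper_force: 12.0
```

```bash
python3 - <<'E'
from h import *
for n in("top","scene"): cv2.imwrite(f"pics/{n}5.png",optics.get_image(n))
a=cv2.imread("pics/top5.png");b=cv2.imread("pics/scene5.png")
cv2.imwrite("pics/m5.png",np.hstack([cv2.resize(a[110:280,180:360],None,fx=2,fy=2),cv2.resize(b[130:300,170:370],None,fx=2,fy=2)]))
o=blobs(a,(5,120,120),(20,255,255),(200,150,400,300));q=blobs(b,(5,120,120),(20,255,255),(180,120,400,320))
print(o[0][:2] if o else 0,q[0][:2] if q else 0)
if o and q: print(tri(o[0][0],q[0][0]))
E
```

```text
(array([304.7, 235.2]), [303, 233, 4, 5, 13]) (array([239.6, 191.9]), [236, 188, 8, 9, 47])
[ 0.4265517  -0.04747259  0.12578044]
```

View pics/m5.png

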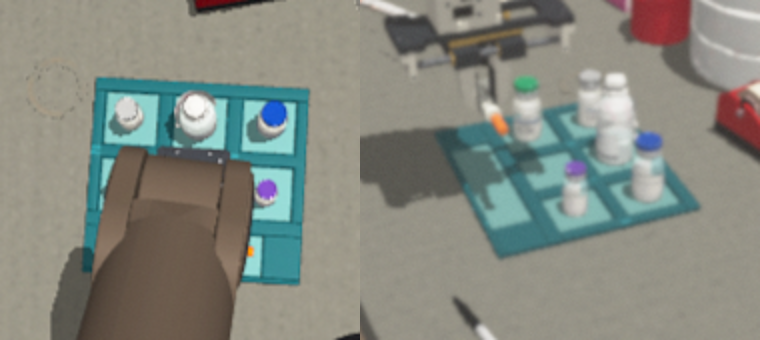

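The syringe is held along the trough with its orange cap toward the purple side. Lower and release.

Request:
arm_command --deltas '[0,0,0,0,0,-0.03,10,0,0,0,0,0,-0.06,10,0,0,0,0,0,-0.085,10,0,0,0,0,0,-0.097,10,0,0,0,0,0,-0.103,10,0,0,0,0,0,-0.105,10,0,0,0,0,0,-0.105,10,0,0,0,0,0,-0.105,10,0,0,0,0,0,-0.105,22,0,0,0,0,0,-0.105,28,0,0,0,0,0,-0.105,36,0,0,0,0,0,-0.105,40,0,0,0,0,0,-0.105,40,0,0,0,0,0,-0.09,40,0,0,0,0,0,-0.06,40,0,0,0,0,0,-0.02,40,0,0,0,0,0,0.02,40,0,0,0,0,0,0.06,40,0,0,0,0,0,0.09,40,0,0,0,0,0,0.09,40]'

```text
clock: 26.4
position: [0.4343, 0.0168, 0.2262]
ee_rot: [2.298, 2.139, 0.01]
force: [-0.1, -0.1, -0.3]
width: 0.44
gripper_force: 0.0
```

Request:
arm_command --deltas '[0,0,0,0,0.05,0,40,0,0,0,0,0.1,0,40,0,0,0,0,0.15,0,40,0,0,0,0,0.2,0,40,0,0,0,0,0.25,0,40,0,0,0,0,0.3,0,40,0,0,0,0,0.35,0,40,0,0,0,0,0.38,0,40,0,0,0,0,0.38,0,40,0,0,0,0,0.38,0,40]'

```text
clock: 27.4
position: [0.4319, 0.3964, 0.2214]
ee_rot: [2.298, 2.141, -0.003]
force: [-1.1, -1.1, 0.6]
width: 0.437
gripper_force: 0.0
```

```bash
python3 - <<'E'
from h import *
for n in("top","scene"): cv2.imwrite(f"pics/{n}6.png",optics.get_image(n))
t=cv2.imread("pics/top6.png");b=cv2.imread("pics/scene6.png")
cv2.imwrite("pics/m6.png",np.hstack([cv2.resize(t[130:270,190:370],None,fx=2.2,fy=2.2),cv2.resize(b[150:290,190:370],None,fx=2.2,fy=2.2)]))
def loc(p):
    d=p[:2]-np.array([.5206,.011]);c,s=np.cos(-.072),np.sin(-.072);return np.array([c*d[0]+s*d[1],-s*d[0]+c*d[1]]).round(4)
for k,lo,hi,bx,h in(("purple",(120,60,40),(150,255,255),(280,175,330,230),.06),("green",(60,80,40),(80,255,255),(220,170,265,215),.077),("blue",(105,100,60),(125,255,255),(300,150,340,185),.077)):
    a=blobs(t,lo,hi,bx)[0];print(k,a[:2],loc(onplane("top",a[0],h)))
x=blobs(t,(5,120,120),(20,255,255),(230,215,330,255));w=blobs(t,(0,0,170),(180,60,255),(230,218,330,255))
print(x[0][:2],w[0][:2],loc(onplane("top",x[0][0],.012)),loc(onplane("top",w[0][0],.012)))
E
```

```text
purple (array([312.9, 204.4]), [308, 200, 10, 10, 77]) [-0.0133 -0.0826]
green (array([240. , 198.7]), [234, 193, 13, 13, 135]) [-0.0112  0.0845]
blue (array([316.7, 166.2]), [311, 160, 13, 13, 130]) [ 0.0731 -0.0863]
(array([297.5, 237. ]), [292, 235, 12, 5, 56]) (array([271.7, 235.4]), [251, 229, 46, 13, 306]) [-0.0879 -0.052 ] [-0.0876  0.0097]
```

View pics/m6.png

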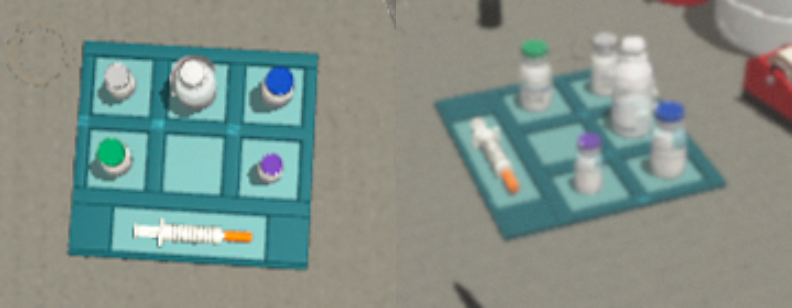

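Everything is upright and within a few mm of its pocket centre. The syringe lies in the trough with its orange cap on the purple side, so I'm handing in.

```bash
python3 -c "
from cell import arm
print(arm.sign_off())"
```

```text
the job is handed in; nothing more can be done
None
```

I handed the job in at about 27 s on the robot's clock: the last pictures showed the purple, green and saline items upright in their compartments, blue and grey still in place, and the syringe flat in the trough with its orange cap on the purple side, but `sign_off()` returned no verdict.

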